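# Seat the drill-guide plate on the two dowels of a stone-drilling jig

## Robot

A 6-joint arm with a two-finger parallel gripper is mounted at the origin on a cart in front of the work surface, level with it; the furniture and walls round the work are solid. World frame = base frame: x ahead of the robot, y to its left, z up, the work surface at z = 0. Lengths are in m, angles in rad, forces in N, time in s.
With the tool pointing down it reaches from about 0.35 to 0.775 m from the base axis. Payload 7.3 kg.
Tool frame: the origin (TCP) lies at the very end of the fingers, on their centre line; the grasp point (between the pads) lies 19 mm behind it; z points along the fingers, y is the line along which they close (so a half turn about z gives the same grasp; the last joint's range is limited). The gripper opens to 92 mm and grips with 3 to 60 N. Pads are 19 mm wide; open, the fingers measure 130 mm over their backs; the gripper's body (75 mm by 190 mm) begins 47 mm behind the grasp point.
Start: joints at [-1.47, 0.342, 1.524, -0, 1.275, -0.146], TCP at [0.128, -0.509, 0.227] pointing down, gripper open.
Joint ranges: [-2.53, 2.53], [-0.77, 2.02], [0.04, 2.7], [-1, 4.14], [0.28, 2.66], [-3.11, 3.11]. Speed limits (rad/s): [2.57, 2.57, 3.14, 3.14, 3.14, 3.14].

## Interface

Orientations are given as [roll, pitch, yaw] about the fixed x, y, z axes, in that order (R = Rz(yaw) Ry(pitch) Rx(roll)).
In Python, from cell import observe, read_camera, get_calibration, hand_in, search_frame gives the robot as it stands.
- The arm moves only by the tool step_arm, never from a script. Its argument "commands" is a list of rows, each an object with "translation": the shift along the tool's x, y, z in mm, a list of three; "roll": the turn about the tool's z in rad. In form: [{"translation": [x, y, z], "roll": roll}, ...]. A call has 1 to 20 rows; each row shifts and turns the commanded pose from where the row before left it, along the tool's axes as they then stand; what a row does not reach is not made up. A row lasts 1/12 s, in which the tool goes at most 41.7 mm and 7.16 degrees, less where a joint would pass 70% of its speed; a pose out of reach is approached as far as the arm can. A call is refused whole if a number of a shift passes 41.7 or a number of a turn 0.125, either way. A call with a gripper value outside its range is refused whole. "fingers" is the opening, from 0 (shut) to 1 (fully open), set as the call begins (left out, the last holds). The fingers move at their own pace and stop on an object; "grip_force" is the grip in N (left out, the last holds). Time passes only in rows, so rows that do not move let the fingers close. It gives the time, the measured TCP pose, the force, the opening and the grip force at its end, in the units of the state.
- observe(): the state, without advancing time (a new reading comes with each control period).
- read_camera(name): name is "scene" or "top"; returns the picture (400x640x3 uint8, red, green, blue); there is no depth.
- get_calibration(name): a dict with "camera_matrix" (3x3 intrinsics, pixels), "world_from_camera" (4x4, takes a point from camera to world coordinates). Camera axes: x right, y up, looking along -z (the intrinsics and any distortion apply to the point x, -y, -z); pixel columns grow to the right and rows downward; lengths in m; the calibration is good to about 2 mm. A picture is of the moment at which its call begins. get_calibration takes no time and is no camera call.
- hand_in(): hands the job in; it is judged then, once.
Trained networks look in the newest picture that a camera, given by its name, has taken for a name from the list of things; names that differ only in an ending like _2 or _b are one class to them, and where a whole thing is asked for, a point or a joint stands for the part that bears it (a point fixed in the world has none). Each returns a list of dicts, best first, with "confidence" (0 to 1); they miss things now and then, are a little off and sometimes report something else, mostly with a low value. They report only what shows in the picture. A call takes as long as a camera call. They do not tell look-alikes from the thing itself.
- search_frame(camera, name): "at" ([x, y, z] in m, in world coordinates, good to about 4 mm: the middle of the surface that is visible of it).
The state is a dict: "time": time; "qpos": joint angles; "qvel": joint speeds; "joint_efforts": joint torques, N m; "tool_pos": TCP position; "tool_rot": TCP orientation; "contact_force": force on the tool from outside, world axes, zero at the start; "torque": the same for the moment, N m; "opening": finger opening in m; "grip_force": force on a finger pad.
Only numpy, scipy, OpenCV 4.12 (cv2) and the standard library are available. Lean on these libraries where they do the work, as an engineer would, in place of code of your own. Each camera call takes 0.05 s, during which the arm holds its last target. There are 200 camera calls.

## Task

Pick up the blue drill-guide plate and lower it level onto the two steel dowels of the drilling jig, its brass bush towards the pointed end of the stone in the jig, until it lies fully home and flat on the shoulders of both dowel posts, then let go. The dowels were last locked somewhere along their slots and nobody noted where, so feel for them gently: do not drop the plate on or bear down hard, and leave the things standing around where they are.

Things in the scene. Friction and masses are not known exactly. Their poses are not given: they have to be found in the camera images.
- jig: Fixed drilling jig: aluminium base 190 (x) x 166 (y) x 14 mm; a navy stone point lies clamped along x, pointed end to +x, its top 56 mm up. Origin: centre of the underside, on the table; z up. Two steel posts 20 mm thick stand at y = +58 and -58 mm; their flat shoulders are 60 mm up, and from each a dowel 12 mm thick rises to 88 mm, its last 1.5 mm tapered to 9 mm.
- slot_a (a point): Middle of the jig's slot at y = +58 mm, at shoulder height (60 mm up). Both posts sit on one carriage, locked along the slots (jig x): both dowels have the same jig x, anywhere from -10 to +10 mm, different each run and not reported. It does not shift under forces below 100 N.
- slot_b (a point): Middle of the jig's other slot, at y = -58 mm, at shoulder height (60 mm up). The dowel here has the same jig x as the other one.
- guide_plate: Loose blue plate 80 (x) x 150 (y) x 10 mm, 0.3 to 0.55 kg, lying flat on the table. Origin: centre of its underside; z up. Through holes at x = 0: a square 14 x 14 mm at y = +58 mm, a slot 14 (x) x 18 (y) mm at y = -58 mm. Home, its underside is 60 mm above the jig's origin. It starts with its +x within 45 degrees of the jig's +x.
- rib (a point): Middle of the top edge of the black grip rib on the plate, 53 mm above the plate's underside. The rib is 14 mm thick (plate x), 80 mm long (plate y), 43 mm tall: grasp across its thickness from above.
- bush (a point): Centre of the top of the brass drill bush, 18 mm wide, 4 mm above the plate: at x = +26, y = 0, z = 14 mm of the plate.
- stone_ochre: Bystander: ochre stone point standing upright, about 31 mm wide, 140 mm tall. Origin: centre of its foot.
- stone_peri: Bystander: pale-blue stone point standing upright, about 34 mm wide, 135 mm tall. Origin: centre of its foot.
- chip_jar: Bystander: clear jar with a yellow lid, 93 mm in diameter, 100 mm tall. Origin: centre of its foot.
- card_box: Bystander: small brown lidded card box 62 x 62 x 32 mm. Origin: centre of its underside.
Not all that is in view belongs to the job. There is more than one size of the guide_plate; the job needs the larger.

How it is judged:
On the way, in this order (a step that is already met when the one before it is completed fails the run):
1. the plate is lifted clear of the table and held off the jig (height (world z) of guide_plate above 0.07 m and contact force between guide_plate and jig below 0.5 N), for 0.2 s.
2. the plate lies home on the shoulders of both dowel posts (z of guide_plate in the frame of jig between 0.056 and 0.0628 m and x of guide_plate in the frame of jig between -0.014 and 0.014 m and y of guide_plate in the frame of jig between -0.004 and 0.004 m and angle between guide_plate's own z axis and vertical below 0.035 rad and x of bush in the frame of jig above 0.005 m), for 0.2 s.
At the end, for the whole second after the job is handed in: The plate lies at rest over both dowels with its underside within 2.8 mm above the shoulders, tilted less than 2 degrees, its centre within 14 mm along and 4 mm across the stone of the jig's centre, and the bush on the side of the stone's pointed end (all of step 2 and linear speed of guide_plate below 0.01 m/s and angular speed of guide_plate below 0.05 rad/s); the robot touches nothing.
It fails at once if the plate struck or pressed the jig with more than 60 N (contact force between guide_plate and jig above 60 N).
It fails at once if the standing ochre stone was moved by more than 25 mm or tipped over (distance of stone_ochre from where it was at the start of the episode above 0.025 m or angle between stone_ochre's own z axis and vertical above 0.5 rad).
It fails at once if the standing pale-blue stone was moved by more than 25 mm or tipped over (distance of stone_peri from where it was at the start of the episode above 0.025 m or angle between stone_peri's own z axis and vertical above 0.5 rad).
It fails at once if the jar was moved by more than 25 mm or tipped over (distance of chip_jar from where it was at the start of the episode above 0.025 m or angle between chip_jar's own z axis and vertical above 0.5 rad).
It fails at once if the card box was moved by more than 25 mm or tipped over (distance of card_box from where it was at the start of the episode above 0.025 m or angle between card_box's own z axis and vertical above 0.5 rad).
It also fails if it takes over 58 s, if anything falls off the work surface, if the arm or the gripper's body presses on something with over 40 N, if the wrist force passes 120 N, or if a joint passes its speed limit or range.

## Working session

There is one attempt and no reset: what is moved stays moved. The work goes in short steps, Python scripts to look and compute and a tool call to move; the robot and the scene stay as the last step left them, time stands still between calls to the robot, and variables do not carry over. Pictures are saved under pics/ and viewed, at most 10 in all, crops included, and the job is handed in when it is done.

Besides the shell and the picture viewer there is one more tool, called after "Emit:" as name([rows], argument=value, ...), one row to a line, values as JSON. step_arm: Moves the arm, as the interface text tells. Its arguments: {"type":"object","properties":{"commands":{"type":"array"},"fingers":{"type":"number"},"grip_force":{"type":"number"}},"required":["commands"]}

```bash
mkdir -p pics; python3 - <<'E'
from cell import *
import cv2,numpy as np
for c in("scene","top"):
    cv2.imwrite(f"pics/{c}0.png",read_camera(c)[:,:,::-1])
    k=get_calibration(c);print(c,np.round(k["camera_matrix"],1).tolist(),np.round(k["world_from_camera"],4).tolist(),[x for x in k])
    for n in("jig","guide_plate","rib","bush","slot_a","slot_b","stone_ochre","stone_peri","chip_jar","card_box"):
        print(n,[(np.round(d["at"],3).tolist(),round(d["confidence"],2)) for d in search_frame(c,n)[:4]])
s=observe();print({k:np.round(v,3).tolist() for k,v in s.items()})
E
```

```text
scene [[373.8, 0.0, 315.1], [0.0, 373.8, 203.9], [0.0, 0.0, 1.0]] [[-0.642, 0.5755, -0.5065, 0.1774], [-0.7666, -0.4716, 0.4359, 0.5067], [0.012, 0.6681, 0.744, 0.6939], [0.0, 0.0, 0.0, 1.0]] ['camera_matrix', 'world_from_camera']
jig [([0.49, 0.28, 0.018], 0.61), ([0.544, -0.081, 0.01], 0.26)]
guide_plate [([0.39, -0.076, 0.009], 0.65), ([0.543, -0.079, 0.008], 0.57)]
rib [([0.39, -0.075, 0.006], 0.69), ([0.542, -0.078, 0.008], 0.58), ([0.491, 0.282, 0.018], 0.19)]
bush [([0.546, -0.082, 0.012], 0.7), ([0.39, -0.07, 0.007], 0.59), ([0.515, 0.434, 0.031], 0.29)]
slot_a [([0.488, 0.279, 0.017], 0.96)]
slot_b [([0.488, 0.279, 0.017], 0.96)]
stone_ochre [([0.748, 0.209, 0.074], 0.64)]
stone_peri [([0.729, 0.126, 0.077], 0.56)]
chip_jar [([0.732, 0.052, 0.086], 0.87), ([0.728, 0.124, 0.078], 0.36)]
card_box [([0.515, 0.431, 0.032], 0.98)]
top [[391.6, 0.0, 318.9], [0.0, 391.6, 205.1], [0.0, 0.0, 1.0]] [[0.0184, 0.9852, -0.1701, 0.4255], [-0.9998, 0.0161, -0.0146, 0.1326], [-0.0117, 0.1704, 0.9853, 0.9162], [0.0, 0.0, 0.0, 1.0]] ['camera_matrix', 'world_from_camera']
jig [([0.501, 0.264, 
[... 314 characters left out ...]
0.014], 0.65), ([0.747, 0.2, 0.092], 0.47)]
slot_b [([0.499, 0.266, 0.014], 0.65), ([0.747, 0.2, 0.092], 0.47)]
stone_ochre [([0.747, 0.204, 0.092], 0.86), ([0.726, 0.121, 0.098], 0.27)]
stone_peri [([0.726, 0.124, 0.096], 0.69)]
chip_jar [([0.742, 0.044, 0.098], 0.66)]
card_box [([0.518, 0.431, 0.032], 0.85), ([0.555, -0.097, 0.01], 0.74)]
{'time': 1.1, 'qpos': [-1.47, 0.342, 1.524, -0.0, 1.275, -0.146], 'qvel': [0.0, -0.002, 0.002, 0.001, 0.001, 0.0], 'joint_efforts': [-0.0, -43.114, -24.448, 0.072, 0.048, -0.0], 'tool_pos': [0.128, -0.509, 0.227], 'tool_rot': [3.142, 0.0, 0.247], 'contact_force': [0.128, 0.039, 0.085], 'torque': [0.004, -0.02, -0.011], 'grip_force': 0.0, 'opening': 0.092}
```

View pics/top0.png

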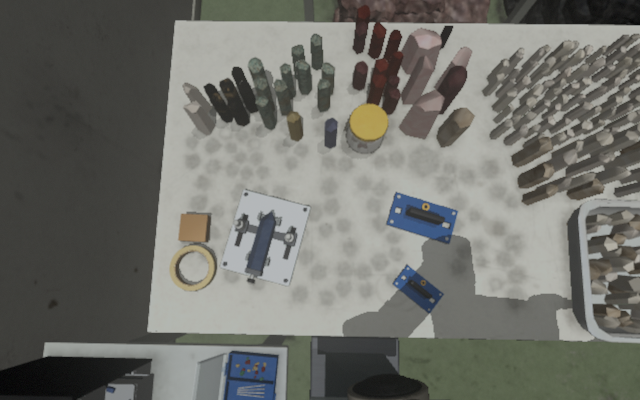

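View pics/scene0.png

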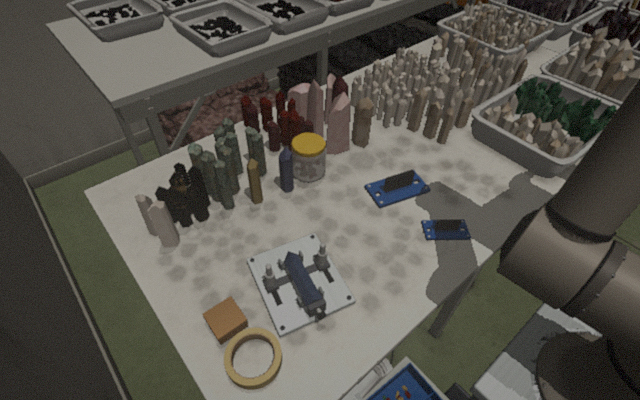

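The top view shows the larger plate at about (422,216), with its bush at (426,206). The jig is at (266,237), with its dowels at about (240,223) and (291,238) and its pointed end up. I'll zoom in on both.

```bash
python3 - <<'E'
import cv2,numpy as np
t=cv2.imread("pics/top0.png");s=cv2.imread("pics/scene0.png")
def crop(im,x,y,w,h,W,H): return cv2.resize(im[y:y+h,x:x+w],(W,H),interpolation=cv2.INTER_CUBIC)
a=crop(t,215,185,100,75+30,400,420);b=crop(t,380,190,80,54,400,270)
c=crop(s,240,230,120,105,400,350);d=crop(s,360,165,75,47,400,250)
o=np.zeros((600,800,3),np.uint8);o[:300,:400]=cv2.resize(t[185:290,212:352],(400,300),interpolation=cv2.INTER_CUBIC)
o[300:,:400]=cv2.resize(t[180:255,375:475],(400,300),interpolation=cv2.INTER_CUBIC)
o[:300,400:]=cv2.resize(s[228:333,230:370],(400,300),interpolation=cv2.INTER_CUBIC)
o[300:,400:]=cv2.resize(s[155:230,350:450],(400,300),interpolation=cv2.INTER_CUBIC)
cv2.imwrite("pics/c1.png",o)
E
```

```text
(no output)
```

View pics/c1.png

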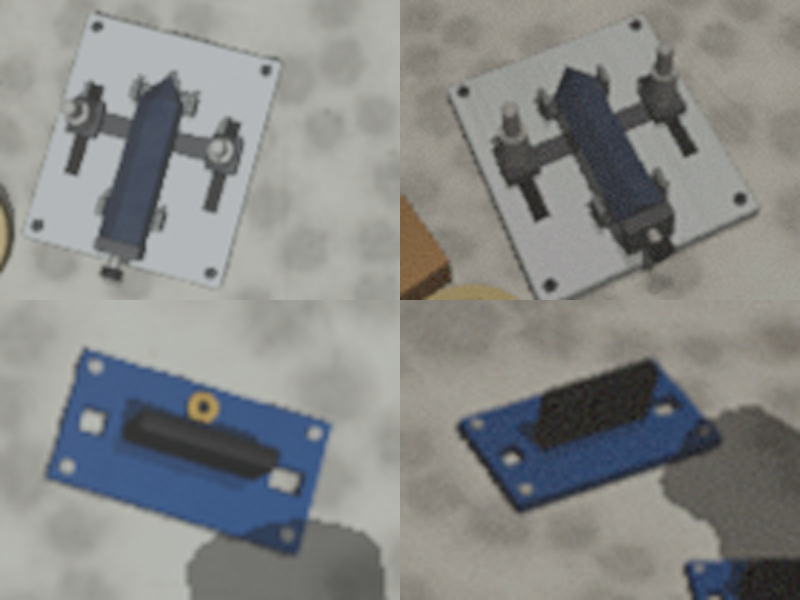

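The top-left crop gives the jig's base corners and dowel tips, and the bottom-left crop gives the plate's corners, holes and bush, with the square hole on the left (+y). I'll fit the poses to these points from both cameras.

```bash
cat > h.py <<'E'
import numpy as np
from scipy.optimize import least_squares
from cell import *
def proj(c,P):
    k=get_calibration(c);T=np.linalg.inv(k["world_from_camera"]);q=np.atleast_2d(P)@T[:3,:3].T+T[:3,3]
    q=q*[1,-1,-1];u=q@np.array(k["camera_matrix"]).T;return u[:,:2]/u[:,2:]
def W(p,L):
    c,s=np.cos(p[2]),np.sin(p[2]);L=np.array(L,float);return np.c_[p[0]+c*L[:,0]-s*L[:,1],p[1]+s*L[:,0]+c*L[:,1],L[:,2]+(p[3] if len(p)>3 else 0)]
def fit(obs,p0):
    # obs: {cam:(locals,pixels)}
    f=lambda p:np.concatenate([(proj(c,W(p,L))-np.array(U)).ravel() for c,(L,U) in obs.items()])
    r=least_squares(f,p0);return r.x,np.round(r.fun.reshape(-1,2),1).tolist()
E
python3 - <<'E'
from h import *
s=lambda U,o,k,q=(0,0):(np.array(U,float)-q+.5)/k+o-.5
J=[[.095,.083,.014],[.095,-.083,.014],[-.095,-.083,.014],[-.095,.083,.014]]
jt=s([(92,13),(281,62),(221,289),(23,236)],(212,185),2.857);js=s([(449,95),(640,12),(760,212)],(230,228),2.857,(400,0))
Pl=[[.04,.075,.01],[.04,-.075,.01],[-.04,-.075,.01],[-.04,.075,.01]]
pt=s([(83,348),(330,425),(297,555),(47,478)],(375,180),4,(0,300));ps=s([(458,423),(652,360),(720,440),(520,512)],(350,155),4,(400,300))
jp=None
for n,o,p0 in(("jig t",{"top":(J,jt)},[.49,.28,-.2]),("jig s",{"scene":(J[:3],js)},[.49,.28,-.2]),("jig",{"top":(J,jt),"scene":(J[:3],js)},[.49,.28,-.2]),
 ("pl t",{"top":(Pl,pt)},[.55,-.09,-.2]),("pl s",{"scene":(Pl,ps)},[.55,-.09,-.2]),("pl",{"top":(Pl,pt),"scene":(Pl,ps)},[.55,-.09,-.2])):
    x,r=fit(o,p0);print(n,np.round(x,4).tolist(),r)
    if n=="jig":jp=x
    if n=="jig t":jpt=x
    if n=="jig s":jps=x
# dowel offset
dt=s([(73,108),(219,149)],(212,185),2.857);ds=s([(511,107),(665,52)],(230,228),2.857,(400,0))
for c,U,p in(("top",dt,jpt),("scene",ds,jps)):
    for y,u in zip((.058,-.058),U):
        r=least_squares(lambda d:(proj(c,W(p,[[d[0],y+d[1],.087]]))-u).ravel(),[0,0]);print(c,y,np.round(r.x,4))
E
```

```text
jig t [0.5057, 0.2676, -0.2391] [[-0.8, -0.6], [1.0, -0.2], [0.3, 0.6], [-0.5, 0.2]]
jig s [0.4998, 0.2702, -0.2352] [[-1.8, -1.0], [0.6, 1.1], [1.1, -0.3]]
jig [0.5034, 0.2685, -0.2403] [[-1.2, 0.3], [0.6, 0.8], [-0.2, 1.6], [-1.0, 1.1], [-1.9, -2.8], [0.4, -0.2], [0.4, -1.8]]
pl t [0.5569, -0.094, -0.2883] [[-0.0, 0.2], [0.3, -0.2], [0.0, 0.1], [-0.3, -0.1]]
pl s [0.5528, -0.0924, -0.275] [[-0.5, 0.4], [-0.1, 0.3], [0.6, -0.1], [0.0, -0.5]]
pl [0.5553, -0.0938, -0.2829] [[-0.3, 1.0], [0.2, 0.3], [0.1, 0.6], [-0.4, 0.7], [-0.8, -0.6], [-0.3, -0.3], [0.2, -0.7], [-0.6, -1.5]]
top 0.058 [ 0.0095 -0.0029]
top -0.058 [ 0.0077 -0.0009]
scene 0.058 [ 0.0145 -0.0033]
scene -0.058 [0.0094 0.0002]
```

Emit:
step_arm([
  {"translation": [28.7, -16.6, 0], "roll": 0},
  {"translation": [28.7, -16.6, 0], "roll": 0},
  {"translation": [28.7, -16.6, 0], "roll": 0},
  {"translation": [28.7, -16.6, 0], "roll": 0},
  {"translation": [28.7, -16.6, 0], "roll": 0},
  {"translation": [28.7, -16.6, 0], "roll": 0},
  {"translation": [28.7, -16.6, 0], "roll": 0},
  {"translation": [28.7, -16.6, 0], "roll": 0},
  {"translation": [28.7, -16.6, 0], "roll": 0},
  {"translation": [28.7, -16.6, 0], "roll": 0},
  {"translation": [28.7, -16.6, 0], "roll": 0},
  {"translation": [28.7, -16.6, 0], "roll": 0},
  {"translation": [28.7, -16.6, 0], "roll": 0},
  {"translation": [28.7, -16.6, 0], "roll": 0},
  {"translation": [28.7, -16.6, 0], "roll": 0},
  {"translation": [28.7, -16.6, 0], "roll": 0},
  {"translation": [28.7, -16.6, 0], "roll": 0},
  {"translation": [28.7, -16.6, 0], "roll": 0},
], fingers=1)

```text
time: 2.6
tool_pos: [0.5572, -0.0917, 0.2267]
tool_rot: [3.141, -0.0, 0.247]
contact_force: [0.7, -0.8, -1.0]
opening: 0.0922
grip_force: 0.0
```

Emit:
step_arm([
  {"translation": [0, 0, 10], "roll": -0.1156},
  {"translation": [0, 0, 10], "roll": -0.1156},
  {"translation": [0, 0, 10], "roll": -0.1156},
  {"translation": [0, 0, 10], "roll": -0.1156},
  {"translation": [0, 0, 10], "roll": -0.1156},
  {"translation": [0, 0, 10], "roll": -0.1156},
  {"translation": [0, 0, 10], "roll": -0.1156},
  {"translation": [0, 0, 10], "roll": -0.1156},
  {"translation": [0, 0, 10], "roll": -0.1156},
  {"translation": [0, 0, 0], "roll": 0},
  {"translation": [0, 0, 0], "roll": 0},
])

```text
time: 3.52
tool_pos: [0.556, -0.0931, 0.1365]
tool_rot: [-3.141, 0.0, 1.284]
contact_force: [-0.7, 0.5, -0.7]
opening: 0.0918
grip_force: 0.0
```

Emit:
step_arm([
  {"translation": [0, 0, 12], "roll": 0},
  {"translation": [0, 0, 12], "roll": 0},
  {"translation": [0, 0, 12], "roll": 0},
  {"translation": [0, 0, 12], "roll": 0},
  {"translation": [0, 0, 12], "roll": 0},
  {"translation": [0, 0, 12], "roll": 0},
  {"translation": [0, 0, 12], "roll": 0},
  {"translation": [0, 0, 12], "roll": 0},
  {"translation": [0, 0, 10], "roll": 0},
  {"translation": [0, 0, 8], "roll": 0},
  {"translation": [0, 0, 0], "roll": 0},
  {"translation": [0, 0, 0], "roll": 0},
])

```text
time: 4.52
tool_pos: [0.5563, -0.0932, 0.0228]
tool_rot: [-3.141, 0.0, 1.286]
contact_force: [0.5, -0.1, 0.3]
opening: 0.0919
grip_force: 0.0
```

Emit:
step_arm([
  {"translation": [0, 0, 0], "roll": 0},
  {"translation": [0, 0, 0], "roll": 0},
  {"translation": [0, 0, 0], "roll": 0},
  {"translation": [0, 0, 0], "roll": 0},
  {"translation": [0, 0, 0], "roll": 0},
  {"translation": [0, 0, 0], "roll": 0},
  {"translation": [0, 0, 0], "roll": 0},
  {"translation": [0, 0, 0], "roll": 0},
  {"translation": [0, 0, 0], "roll": 0},
  {"translation": [0, 0, 0], "roll": 0},
], fingers=0, grip_force=30)

```text
time: 5.35
tool_pos: [0.5562, -0.0932, 0.0227]
tool_rot: [-3.142, 0.0, 1.287]
contact_force: [0.3, -0.1, 0.0]
opening: 0.0295
grip_force: 0.0
```

Emit:
step_arm([
  {"translation": [0, 0, 0], "roll": 0},
  {"translation": [0, 0, 0], "roll": 0},
  {"translation": [0, 0, 0], "roll": 0},
  {"translation": [0, 0, 0], "roll": 0},
  {"translation": [0, 0, 0], "roll": 0},
  {"translation": [0, 0, 0], "roll": 0},
])

```text
time: 5.85
tool_pos: [0.5565, -0.0932, 0.0228]
tool_rot: [3.141, 0.0, 1.287]
contact_force: [1.1, -0.9, -0.2]
opening: 0.014
grip_force: 30.0
```

Emit:
step_arm([
  {"translation": [0, 0, -5], "roll": 0},
  {"translation": [0, 0, -10], "roll": 0},
  {"translation": [0, 0, -15], "roll": 0},
  {"translation": [0, 0, -20], "roll": 0},
  {"translation": [0, 0, -20], "roll": 0},
  {"translation": [0, 0, -20], "roll": 0},
  {"translation": [0, 0, -20], "roll": 0},
  {"translation": [0, 0, -20], "roll": 0},
  {"translation": [0, 0, -10], "roll": 0},
  {"translation": [0, 0, 0], "roll": 0},
  {"translation": [0, 0, 0], "roll": 0},
])

```text
time: 6.77
tool_pos: [0.5559, -0.0931, 0.1626]
tool_rot: [-3.141, 0.0, 1.287]
contact_force: [0.4, -0.4, -4.5]
opening: 0.0136
grip_force: 30.0
```

```bash
python3 - <<'E'
from h import *
import cv2
for c in("scene","top"): cv2.imwrite(f"pics/{c}1.png",read_camera(c)[:,:,::-1])
t=cv2.imread("pics/top1.png");s=cv2.imread("pics/scene1.png")
o=np.hstack([cv2.resize(t[165:265,360:480],(400,333),interpolation=2),cv2.resize(s[100:200,340:460],(400,333),interpolation=2)])
cv2.imwrite("pics/c2.png",o)
print(observe())
E
```

```text
{'time': 6.8667, 'qpos': array([-3.01785873e-01,  4.70664190e-01,  1.51244918e+00, -1.24306557e-04,
        1.16139419e+00, -1.81819351e-02]), 'qvel': array([-0.00110985,  0.00862857,  0.00043748, -0.00036099,  0.0018832 ,
        0.0015485 ]), 'joint_efforts': array([ 1.89961342e-02, -5.19790685e+01, -2.51513135e+01,  6.42445637e-02,
        2.21784075e-02,  2.99718358e-04]), 'tool_pos': array([ 0.55526678, -0.09287311,  0.16125845]), 'tool_rot': array([-3.13867617e+00,  6.08746724e-05,  1.28724213e+00]), 'contact_force': array([-0.36460352, -0.44363233, -4.90496161]), 'torque': array([-0.01817454, -0.04218241,  0.0330707 ]), 'grip_force': 29.997756779193878, 'opening': 0.013716622275164627}
```

View pics/c2.png

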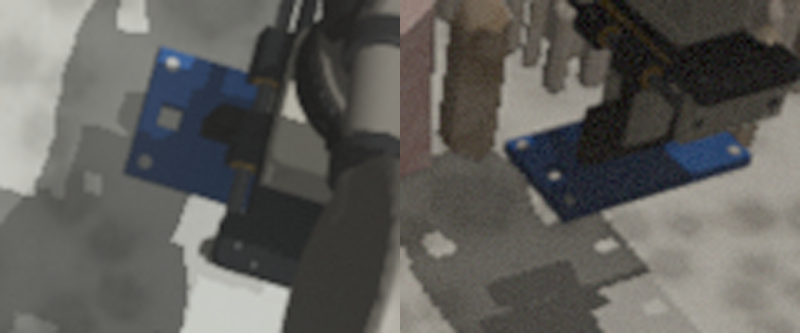

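The plate is held level at its rib and weighs about 0.45 kg. Next I'll carry it over the jig.

Emit:
step_arm([
  {"translation": [8, -3.5, 0], "roll": 0},
  {"translation": [16.6, -7.1, 0], "roll": 0},
  {"translation": [18, -7.7, 0], "roll": 0},
  {"translation": [18, -7.7, 0], "roll": 0},
  {"translation": [18, -7.7, 0], "roll": 0},
  {"translation": [18, -7.7, 0], "roll": 0},
  {"translation": [18, -7.7, 0], "roll": 0},
  {"translation": [18, -7.7, 0], "roll": 0},
  {"translation": [18, -7.7, 0], "roll": 0},
  {"translation": [18, -7.7, 0], "roll": 0},
  {"translation": [18, -7.7, 0], "roll": 0},
  {"translation": [18, -7.7, 0], "roll": 0},
  {"translation": [18, -7.7, 0], "roll": 0},
  {"translation": [18, -7.7, 0], "roll": 0},
  {"translation": [18, -7.7, 0], "roll": 0},
  {"translation": [18, -7.7, 0], "roll": 0},
  {"translation": [18, -7.7, 0], "roll": 0},
  {"translation": [18, -7.7, 0], "roll": 0},
  {"translation": [14, -6, 0], "roll": 0},
  {"translation": [6, -2.5, 0], "roll": 0},
])

```text
time: 8.53
tool_pos: [0.5112, 0.2682, 0.1615]
tool_rot: [-3.139, 0.001, 1.289]
contact_force: [0.6, 0.2, -4.9]
opening: 0.014
grip_force: 30.0
```

Emit:
step_arm([
  {"translation": [0, 0, 5], "roll": -0.0225},
  {"translation": [0, 0, 5], "roll": -0.0225},
  {"translation": [0, 0, 5], "roll": 0},
  {"translation": [0, 0, 5], "roll": 0},
  {"translation": [0, 0, 0], "roll": 0},
  {"translation": [0, 0, 0], "roll": 0},
  {"translation": [0, 0, 0], "roll": 0},
])

```text
time: 9.12
tool_pos: [0.5129, 0.2656, 0.1428]
tool_rot: [3.141, 0.0, 1.331]
contact_force: [-0.0, -0.2, -4.3]
opening: 0.0138
grip_force: 30.0
```

```bash
python3 - <<'E'
from h import *
import cv2
for c in("scene","top"): cv2.imwrite(f"pics/{c}2.png",read_camera(c)[:,:,::-1])
t=cv2.imread("pics/top2.png");s=cv2.imread("pics/scene2.png")
r=lambda im,x,y:cv2.resize(im[y:y+80,x:x+107],(400,299),interpolation=2)
t0=cv2.imread("pics/top0.png");s0=cv2.imread("pics/scene0.png")
o=np.vstack([np.hstack([r(t,205,190),r(s,240,195)]),np.hstack([r(t0,212,185),r(s0,240,225)])])
cv2.imwrite("pics/c3.png",o)
S=observe();print({k:np.round(S[k],4).tolist() for k in("time","tool_pos","tool_rot","contact_force","torque")})
E
```

```text
{'time': 9.2167, 'tool_pos': [0.513, 0.2658, 0.143], 'tool_rot': [3.141, -0.0003, 1.3318], 'contact_force': [-0.118, -0.7751, -5.5255], 'torque': [-0.0643, -0.0976, -0.032]}
```

View pics/c3.png

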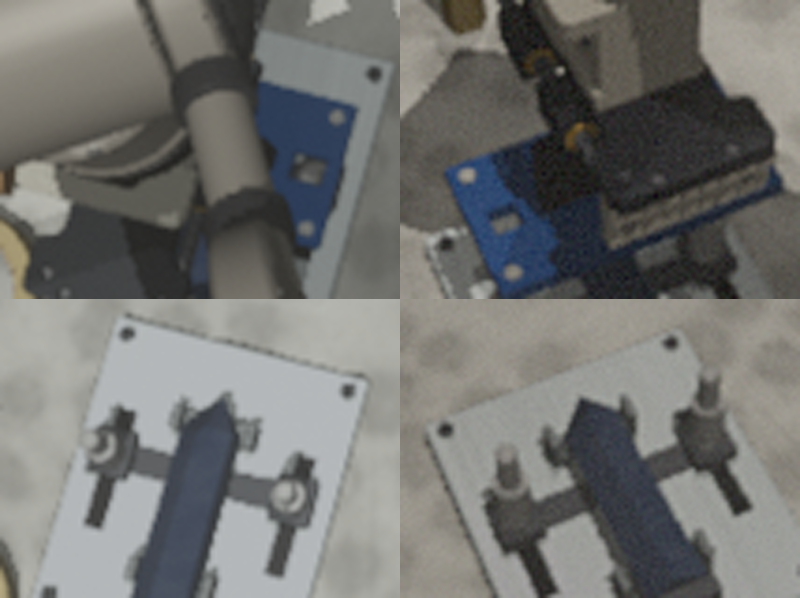

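```bash
python3 - <<'E'
from h import *
import cv2
k=3.738
s=lambda U,o,q:(np.array(U,float)-q+.5)/k+o-.5
yaw=1.3318-np.pi/2; z=.143-.0227
f=lambda c,L,U:least_squares(lambda p:(proj(c,W([p[0],p[1],yaw,z],L))-U).ravel(),[.51,.266])
U=s([(357,105),(315,250),(308,168)],(205,190),(0,0));L=[[.04,-.075,.01],[-.04,-.075,.01],[0,-.058,.008]]
r=f("top",L,U);pt=r.x;print("held top",r.x,np.round(r.fun,1))
U=s([(443,173),(503,295),(505,222)],(240,195),(400,0));L=[[.04,.075,.01],[-.04,.075,.01],[0,.058,.008]]
r=f("scene",L,U);ps=r.x;print("held scene",r.x,np.round(r.fun,1))
a=np.linspace(0,2*np.pi,40)
tiles=[]
for c,p in(("top",[.5057,.2676,-.239]),("scene",[.4998,.2702,-.239])):
    im=cv2.imread(f"pics/{c}0.png")
    for y in(.058,-.058):
        ctr=proj(c,W(p,[[.008,y,.07]]))[0].astype(int);o=ctr-[20,15]
        t=cv2.resize(im[o[1]:o[1]+30,o[0]:o[0]+40],(400,300),interpolation=2)
        for zz,rr,col in((.06,.01,(0,255,0)),(.0865,.006,(0,0,255))):
            P=proj(c,W(p,np.c_[.008+rr*np.cos(a),y+rr*np.sin(a),zz+0*a]))
            cv2.polylines(t,[np.int32((P-o+.5)*10)],True,col,1)
        print(c,y,o);tiles.append(t)
cv2.imwrite("pics/c4.png",np.vstack([np.hstack(tiles[:2]),np.hstack(tiles[2:])]))
E
```

```text
held top [0.5133181  0.26455531] [-0.2  0.   0.5 -0.3 -0.3  0.2]
held scene [0.5095923  0.26353633] [ 0.1 -0.5 -0.2  0.6  0.1 -0.2]
top 0.058 [217 208]
top -0.058 [268 222]
scene 0.058 [248 258]
scene -0.058 [302 236]
```

View pics/c4.png

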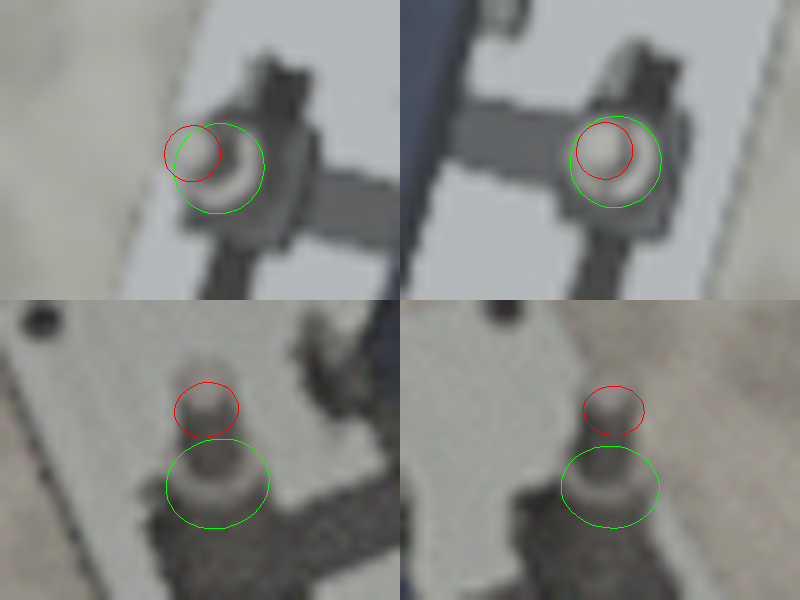

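The top-camera overlay matches the dowels well, putting the dowel offset at about +8 mm. I'll correct by about 1 mm, come down close above the tips, then look through the slot.

Emit:
step_arm([
  {"translation": [0.7, 0.4, 3], "roll": 0},
  {"translation": [0.7, 0.3, 5], "roll": 0},
  {"translation": [0, 0, 6], "roll": 0},
  {"translation": [0, 0, 6], "roll": 0},
  {"translation": [0, 0, 4], "roll": 0},
  {"translation": [0, 0, 3], "roll": 0},
  {"translation": [0, 0, 1.5], "roll": 0},
  {"translation": [0, 0, 0], "roll": 0},
  {"translation": [0, 0, 0], "roll": 0},
  {"translation": [0, 0, 0], "roll": 0},
])

```text
time: 10.05
tool_pos: [0.5139, 0.2672, 0.1145]
tool_rot: [3.141, -0.0, 1.332]
contact_force: [0.3, 0.0, -4.6]
opening: 0.0132
grip_force: 30.0
```

```bash
python3 - <<'E'
from h import *
import cv2
S=observe();print({k:np.round(S[k],4).tolist() for k in("time","tool_pos","tool_rot","contact_force","torque")})
p=[*S["tool_pos"][:2],S["tool_rot"][2]-np.pi/2,S["tool_pos"][2]-.0227]
tiles=[]
for c,pts in(("top",(.058,-.058)),("scene",(.058,-.058))):
    im=cv2.imread("pics/x.png") if 0 else read_camera(c)[:,:,::-1].copy();cv2.imwrite(f"pics/{c}3.png",im)
    for y in pts:
        h=.007 if y>0 else .009
        o=proj(c,W(p,[[0,y,.01]]))[0].astype(int)-[20,15]
        t=cv2.resize(im[o[1]:o[1]+30,o[0]:o[0]+40],(400,300),interpolation=2)
        for zz,col in((.01,(0,255,0)),(0,(0,255,255))):
            P=proj(c,W(p,[[.007,y+h,zz],[.007,y-h,zz],[-.007,y-h,zz],[-.007,y+h,zz]]))
            cv2.polylines(t,[np.int32((P-o+.5)*10)],True,col,1)
        tiles.append(t)
cv2.imwrite("pics/c5.png",np.vstack([np.hstack(tiles[:2]),np.hstack(tiles[2:])]))
E
```

```text
{'time': 10.05, 'tool_pos': [0.5139, 0.2672, 0.1145], 'tool_rot': [3.141, -0.0003, 1.3322], 'contact_force': [0.3471, 0.0299, -4.6287], 'torque': [-0.0196, -0.1507, 0.0768]}
```

View pics/c5.png

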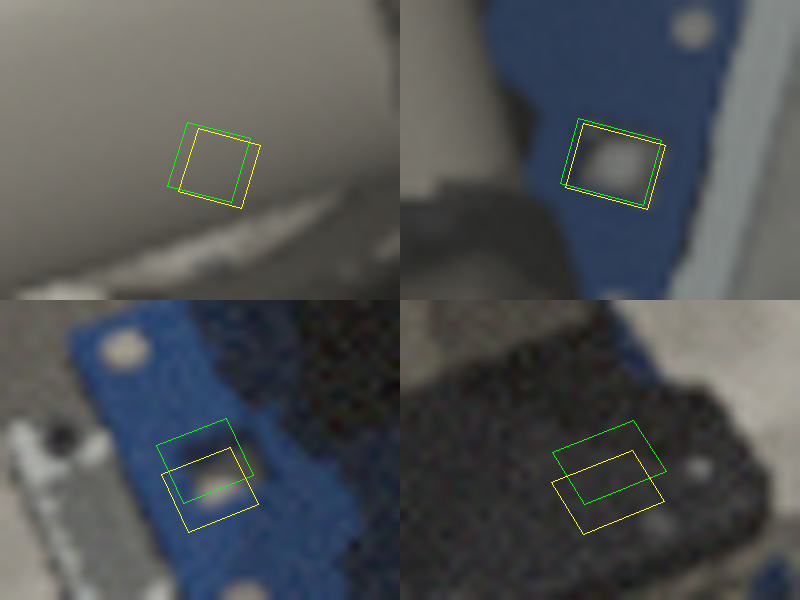

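The top view through the slot shows the dowel tip almost centred, about 1 mm towards plate +x. I'll nudge that way and feel downwards.

Emit:
step_arm([
  {"translation": [0, 1, 1], "roll": 0},
  {"translation": [0, 0, 1], "roll": 0},
  {"translation": [0, 0, 0.5], "roll": 0},
  {"translation": [0, 0, 0.5], "roll": 0},
  {"translation": [0, 0, 0.5], "roll": 0},
  {"translation": [0, 0, 0.5], "roll": 0},
  {"translation": [0, 0, 0.5], "roll": 0},
  {"translation": [0, 0, 0], "roll": 0},
])

```text
time: 10.82
tool_pos: [0.5146, 0.2669, 0.1095]
tool_rot: [-3.141, 0.0, 1.332]
contact_force: [-0.1, -0.9, -4.9]
opening: 0.014
grip_force: 30.0
```

Emit:
step_arm([
  {"translation": [0, 0, 0.4], "roll": 0},
  {"translation": [0, 0, 0.4], "roll": 0},
  {"translation": [0, 0, 0.4], "roll": 0},
  {"translation": [0, 0, 0], "roll": 0},
])

```text
time: 11.15
tool_pos: [0.5147, 0.267, 0.1084]
tool_rot: [3.142, -0.0, 1.332]
contact_force: [-0.4, 0.3, -5.7]
opening: 0.0136
grip_force: 30.0
```

Emit:
step_arm([
  {"translation": [0, 0, 0.4], "roll": 0},
  {"translation": [0, 0, 0.4], "roll": 0},
  {"translation": [0, 0, 0.4], "roll": 0},
  {"translation": [0, 0, 0], "roll": 0},
])

```text
time: 11.48
tool_pos: [0.5147, 0.267, 0.1072]
tool_rot: [3.141, -0.0, 1.332]
contact_force: [0.1, 0.3, -4.4]
opening: 0.0137
grip_force: 30.0
```

Emit:
step_arm([
  {"translation": [0, 0, 0.5], "roll": 0},
  {"translation": [0, 0, 0.5], "roll": 0},
  {"translation": [0, 0, 0.5], "roll": 0},
  {"translation": [0, 0, 0], "roll": 0},
])

```text
time: 11.82
tool_pos: [0.5147, 0.267, 0.1057]
tool_rot: [3.142, -0.0, 1.332]
contact_force: [1.1, 0.7, -5.4]
opening: 0.0137
grip_force: 30.0
```

```bash
python3 - <<'E'
from h import *
S=observe();print({k:np.round(S[k],4).tolist() for k in("time","tool_pos","tool_rot","contact_force","torque")})
E
```

```text
{'time': 11.8167, 'tool_pos': [0.5147, 0.267, 0.1057], 'tool_rot': [3.1415, -0.0001, 1.3321], 'contact_force': [1.1079, 0.7064, -5.3773], 'torque': [0.1509, -0.1618, -0.0281]}
```

The plate is 5 mm down over both dowels with almost no force. I'll keep going gently.

Emit:
step_arm([
  {"translation": [0, 0, 0.6], "roll": 0},
  {"translation": [0, 0, 0.6], "roll": 0},
  {"translation": [0, 0, 0.6], "roll": 0},
  {"translation": [0, 0, 0.6], "roll": 0},
  {"translation": [0, 0, 0.6], "roll": 0},
  {"translation": [0, 0, 0], "roll": 0},
])

```text
time: 12.32
tool_pos: [0.5147, 0.267, 0.1027]
tool_rot: [3.142, -0.0, 1.332]
contact_force: [0.1, 1.0, -4.6]
opening: 0.0135
grip_force: 30.0
```

Emit:
step_arm([
  {"translation": [0, 0, 0.7], "roll": 0},
  {"translation": [0, 0, 0.7], "roll": 0},
  {"translation": [0, 0, 0.7], "roll": 0},
  {"translation": [0, 0, 0.7], "roll": 0},
  {"translation": [0, 0, 0.7], "roll": 0},
  {"translation": [0, 0, 0], "roll": 0},
])

```text
time: 12.82
tool_pos: [0.5147, 0.267, 0.0991]
tool_rot: [3.142, -0.0, 1.332]
contact_force: [0.5, 2.5, -4.5]
opening: 0.0137
grip_force: 30.0
```

Emit:
step_arm([
  {"translation": [0, 0, 0.7], "roll": 0},
  {"translation": [0, 0, 0.7], "roll": 0},
  {"translation": [0, 0, 0.7], "roll": 0},
  {"translation": [0, 0, 0.7], "roll": 0},
  {"translation": [0, 0, 0.7], "roll": 0},
  {"translation": [0, 0, 0.7], "roll": 0},
  {"translation": [0, 0, 0], "roll": 0},
])

```text
time: 13.4
tool_pos: [0.5147, 0.267, 0.095]
tool_rot: [-3.142, -0.0, 1.332]
contact_force: [0.0, 1.9, -3.9]
opening: 0.0138
grip_force: 30.0
```

Emit:
step_arm([
  {"translation": [0, 0, 0.7], "roll": 0},
  {"translation": [0, 0, 0.7], "roll": 0},
  {"translation": [0, 0, 0.7], "roll": 0},
  {"translation": [0, 0, 0.7], "roll": 0},
  {"translation": [0, 0, 0.7], "roll": 0},
  {"translation": [0, 0, 0.7], "roll": 0},
  {"translation": [0, 0, 0], "roll": 0},
])

```text
time: 13.98
tool_pos: [0.5147, 0.2669, 0.0907]
tool_rot: [-3.142, 0.0, 1.332]
contact_force: [0.6, 1.9, -4.4]
opening: 0.0137
grip_force: 30.0
```

Underside is at about 0.068, with 8 mm left to the shoulders.

Emit:
step_arm([
  {"translation": [0, 0, 0.7], "roll": 0},
  {"translation": [0, 0, 0.7], "roll": 0},
  {"translation": [0, 0, 0.7], "roll": 0},
  {"translation": [0, 0, 0.7], "roll": 0},
  {"translation": [0, 0, 0.7], "roll": 0},
  {"translation": [0, 0, 0.7], "roll": 0},
  {"translation": [0, 0, 0.5], "roll": 0},
  {"translation": [0, 0, 0.5], "roll": 0},
  {"translation": [0, 0, 0], "roll": 0},
])

```text
time: 14.73
tool_pos: [0.5146, 0.2669, 0.0856]
tool_rot: [-3.142, 0.0, 1.332]
contact_force: [0.1, 2.1, -4.4]
opening: 0.0139
grip_force: 30.0
```

Emit:
step_arm([
  {"translation": [0, 0, 0.4], "roll": 0},
  {"translation": [0, 0, 0.4], "roll": 0},
  {"translation": [0, 0, 0.4], "roll": 0},
  {"translation": [0, 0, 0], "roll": 0},
])

```text
time: 15.07
tool_pos: [0.5147, 0.2669, 0.0844]
tool_rot: [3.141, 0.0, 1.332]
contact_force: [0.8, 2.8, -3.5]
opening: 0.0136
grip_force: 30.0
```

Emit:
step_arm([
  {"translation": [0, 0, 0.3], "roll": 0},
  {"translation": [0, 0, 0.3], "roll": 0},
  {"translation": [0, 0, 0.3], "roll": 0},
  {"translation": [0, 0, 0], "roll": 0},
  {"translation": [0, 0, 0], "roll": 0},
])

```text
time: 15.48
tool_pos: [0.5146, 0.2669, 0.0835]
tool_rot: [-3.142, 0.0, 1.332]
contact_force: [0.8, 2.5, -3.8]
opening: 0.0134
grip_force: 30.0
```

Emit:
step_arm([
  {"translation": [0, 0, 0.2], "roll": 0},
  {"translation": [0, 0, 0.2], "roll": 0},
  {"translation": [0, 0, 0], "roll": 0},
  {"translation": [0, 0, 0], "roll": 0},
])

```text
time: 15.82
tool_pos: [0.5147, 0.2669, 0.0832]
tool_rot: [3.142, 0.0, 1.332]
contact_force: [0.5, 1.8, -3.9]
opening: 0.014
grip_force: 30.0
```

Emit:
step_arm([
  {"translation": [0, 0, 0.2], "roll": 0},
  {"translation": [0, 0, 0.2], "roll": 0},
  {"translation": [0, 0, 0], "roll": 0},
  {"translation": [0, 0, 0], "roll": 0},
])

```text
time: 16.15
tool_pos: [0.5147, 0.267, 0.0828]
tool_rot: [3.141, 0.0, 1.332]
contact_force: [1.3, 2.6, -2.8]
opening: 0.0142
grip_force: 30.0
```

Emit:
step_arm([
  {"translation": [0, 0, 0.2], "roll": 0},
  {"translation": [0, 0, 0], "roll": 0},
  {"translation": [0, 0, 0], "roll": 0},
])

```text
time: 16.4
tool_pos: [0.5147, 0.267, 0.0827]
tool_rot: [3.141, -0.0, 1.332]
contact_force: [-0.0, 3.3, -0.5]
opening: 0.0139
grip_force: 30.0
```

Emit:
step_arm([
  {"translation": [0, 0, 0.2], "roll": 0},
  {"translation": [0, 0, 0], "roll": 0},
  {"translation": [0, 0, 0], "roll": 0},
])

```text
time: 16.65
tool_pos: [0.5147, 0.267, 0.0827]
tool_rot: [3.141, -0.0, 1.332]
contact_force: [0.0, 2.8, 2.3]
opening: 0.0135
grip_force: 30.0
```

Emit:
step_arm([
  {"translation": [0, 0, 0], "roll": 0},
  {"translation": [0, 0, 0], "roll": 0},
  {"translation": [0, 0, 0], "roll": 0},
  {"translation": [0, 0, 0], "roll": 0},
])

```text
time: 16.98
tool_pos: [0.5148, 0.267, 0.0827]
tool_rot: [3.141, -0.0, 1.332]
contact_force: [-1.0, 3.4, 5.7]
opening: 0.0138
grip_force: 30.0
```

The plate is seated: height has stopped changing and the shoulders carry about 10 N. Now I'll let go and back off upwards.

Emit:
step_arm([
  {"translation": [0, 0, 0], "roll": 0},
  {"translation": [0, 0, 0], "roll": 0},
  {"translation": [0, 0, 0], "roll": 0},
  {"translation": [0, 0, 0], "roll": 0},
  {"translation": [0, 0, 0], "roll": 0},
  {"translation": [0, 0, 0], "roll": 0},
  {"translation": [0, 0, 0], "roll": 0},
  {"translation": [0, 0, 0], "roll": 0},
], fingers=0.6)

```text
time: 17.65
tool_pos: [0.5146, 0.2669, 0.0823]
tool_rot: [-3.142, 0.0, 1.332]
contact_force: [-0.6, -0.2, 0.6]
opening: 0.0547
grip_force: 0.0
```

Emit:
step_arm([
  {"translation": [0, 0, -3], "roll": 0},
  {"translation": [0, 0, -6], "roll": 0},
  {"translation": [0, 0, -10], "roll": 0},
  {"translation": [0, 0, -15], "roll": 0},
  {"translation": [0, 0, -20], "roll": 0},
  {"translation": [0, 0, -20], "roll": 0},
  {"translation": [0, 0, -20], "roll": 0},
  {"translation": [0, 0, -20], "roll": 0},
  {"translation": [-30, 0, 0], "roll": 0},
  {"translation": [-40, 0, 0], "roll": 0},
  {"translation": [-40, 0, 0], "roll": 0},
  {"translation": [-40, 0, 0], "roll": 0},
  {"translation": [-40, 0, 0], "roll": 0},
  {"translation": [-40, 0, 0], "roll": 0},
  {"translation": [0, 0, 0], "roll": 0},
  {"translation": [0, 0, 0], "roll": 0},
])

```text
time: 18.98
tool_pos: [0.4604, 0.0417, 0.1976]
tool_rot: [3.14, -0.0, 1.328]
contact_force: [0.2, -0.1, 0.4]
opening: 0.055
grip_force: 0.0
```

```bash
python3 - <<'E'
from h import *
import cv2
S=observe();print({k:np.round(S[k],4).tolist() for k in("time","tool_pos","contact_force","opening")})
t=read_camera("top")[:,:,::-1];s=read_camera("scene")[:,:,::-1]
cv2.imwrite("pics/c6.png",np.hstack([cv2.resize(t[170:300,150:320],(400,306),interpolation=2),cv2.resize(s[200:330,210:380],(400,306),interpolation=2)]))
E
```

```text
{'time': 18.9833, 'tool_pos': [0.4604, 0.0417, 0.1976], 'contact_force': [0.1867, -0.0943, 0.3629], 'opening': 0.055}
```

View pics/c6.png

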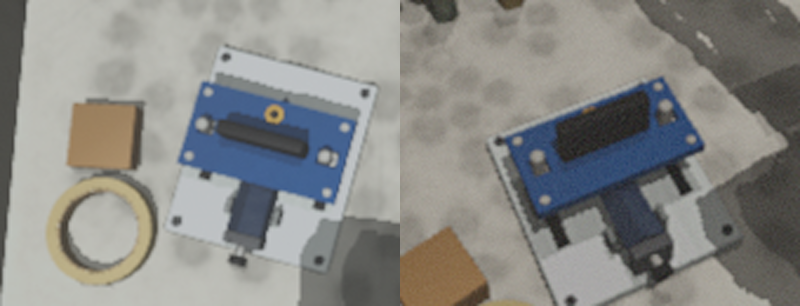

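The plate lies flat with both dowels standing through its holes, at top-crop (205,124) and (326,157). The bush at (274,113) is on the pointed-end side, and nothing touches the plate.

```bash
python3 -c "
from cell import *
print(hand_in())"
```

```text
the job is handed in; nothing more can be done
None
```

The larger guide plate is seated flat on both dowel shoulders with its bush towards the stone's pointed end, the gripper is clear, and the job was handed in at about 19 s; no verdict was returned.

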